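Turn home the open cam lock on the boat hatch

TASK

One of the three cam locks on the aluminium boat hatch is still open: its slot does not line up with the two dark ribs on its rim. Take the flat-bladed key (the one with the straight bar grip) from the wooden stand, seat its blade in that slot and turn it clockwise until the lock is home against its stop with the slot in line with the ribs. Then let go and leave the key standing upright in the lock, and leave the other key in the stand.

Things in the scene. Friction and masses are not known exactly. Their poses are not given: they have to be found in the camera images.
- key: Steel key, 66 mm tall, upright in either slot of the wooden stand (40 mm high). Origin: middle of blade's lower edge; z up, x along blade and grip bar. Blade 44 (x) by 4 (y) mm, z 0-14; collar 36 mm across, z 14-20, which rests on the stand, later on the lock's face; shank 14 mm across; black bar grip 70 (x) by 18 (y) mm, z 42-66, gripped across its 18 mm from above. Half-turn symmetric.
- pin_key: The other key, 120 mm away in the stand's other slot, not needed: same collar, shank and height, but a round 8 mm pin for a blade and a round black knob 40 mm across for a grip. Origin: middle of the pin's tip, z up.
- cam_slot (a point): Mouth centre of the open lock's slot, in a steel face 56 mm across; x along the slot, z up, turns with the cam. Slot 56 long, 11 wide, 18 mm deep: the blade goes 14 mm in till the collar meets the face. Fixed grey housing 80 mm across, rim 2 mm above the face, ribs 3 mm more; 30 mm high on a 30 mm thick fixed hatch. Two like locks about 125 mm apart (fixed) are already in line with the ribs.
- cam (a joint): Angle of the open lock's cam, rad: 0 = slot square to the ribs, growing clockwise seen from above, 1.571 = home, slot in line with the ribs, at a hard stop. Starts at 0.05 to 0.3. About 0.1 N m of friction; it stays where it is left. The blade has about 0.16 rad of play in the slot, so the key must turn that much further than the cam.
There are look-alikes about, which are no part of the job. What is shaped like the key but orange or purple is not meant.

How it is judged:
On the way, in this order (a step that is already met when the one before it is completed fails the run):
1. the key's blade is down in the slot of the open lock (at least 8 mm deep, within 12 mm of its centre) (z of key in the frame of cam_slot below -0.008 m and horizontal distance between key and cam_slot below 0.012 m), for 0.1 s.
2. the cam is turned home (within 12 degrees of its stop) with the blade in the slot (value of joint cam above 1.36 rad and z of key in the frame of cam_slot below -0.006 m and horizontal distance between key and cam_slot below 0.012 m), for 0.1 s.
At the end, for the whole second after the job is handed in: The cam is within 12 degrees of its home stop; the bladed key stands at rest in its slot, at least 6 mm deep, within 12 mm of its centre and 15 degrees of upright; the round-knobbed key stands in the stand, moved under 30 mm, within 20 degrees of upright (all of step 2 and angle between key's own z axis and vertical below 0.26 rad and linear speed of key below 0.03 m/s and distance of pin_key from where it was at the start of the episode below 0.03 m and angle between pin_key's own z axis and vertical below 0.35 rad); the robot touches nothing.
It fails at once if the other key is taken or knocked out of its place in the stand (distance of pin_key from where it was at the start of the episode above 0.04 m).
It also fails if it takes over 45 s, if anything falls off the work surface, if the arm or the gripper's body presses on something with over 40 N, if the wrist force passes 120 N, or if a joint passes its speed limit or range.

ROBOT

A 7-joint arm with a two-finger parallel gripper is mounted at the origin on the work surface. World frame = base frame: x ahead of the robot, y to its left, z up, the work surface at z = 0. Lengths are in m, angles in rad, forces in N, time in s.
With the tool pointing down it reaches from about 0.425 to 0.925 m from the base axis. Payload 6.8 kg.
Tool frame: the origin (TCP) lies midway between the tips of the shut fingers; the grasp point (between the pads) lies 19 mm behind it; z points along the fingers, x is the direction in which the jaws open and shut, and the axes are right-handed (so a half turn about z gives the same grasp; the last joint's range is limited). The gripper opens to 85 mm and grips with 20 to 120 N. Pads are 22 mm wide; open, the fingers measure 114 mm over their backs; the gripper's body (76 mm by 85 mm) begins 54 mm behind the grasp point. The pads swing forward as they close: fully open they stand 13 mm farther back than shut.
Start: joints at [1.01, 0.477, 0.022, 1.555, -0.011, 1.109, -0.083], TCP at [0.295, -0.607, 0.231] pointing down, gripper open.
Joint ranges: [-2.96, 2.96], [-0.34, 2.1], [-1.41, 1.46], [0.24, 2.44], [-1.37, 4.51], [0.17, 1.92], [-2.96, 2.96]. Speed limits (rad/s): [2.39, 2.39, 3.14, 3.14, 3.14, 3.14, 3.14].

INTERFACE

Orientations are given as a unit quaternion [w, x, y, z].
In Python, from station import bot, imaging, nets gives the robot as it stands. The module is installed in compiled form; this text tells all that it offers.
- The arm moves only by the tool apply_moves, never from a script. Its argument "moves" is text: rows parted by semicolons, each of 7 numbers parted by spaces: the gripper command: -1 is fully open, 1 is shut, values between are in proportion, then the shift along the tool's x, y, z normalised to -1 to 1, where 1 is 120 mm, then the turn, a rotation vector about the tool's x, y, z normalised to -1 to 1, where 1 is 4 degrees. In form: hand dx dy dz rx ry rz; .... A call has 1 to 12 rows; each row shifts and turns the commanded pose from where the row before left it, along the tool's axes as they then stand; what a row does not reach is not made up. A row lasts 1/12 s, in which the tool goes at most 41.7 mm and 7.16 degrees, less where a joint would pass 70% of its speed; a pose out of reach is approached as far as the arm can. A call with a number of a shift or a turn outside -1 to 1 is refused whole. A call with a gripper value outside its range is refused whole. The fingers move at their own pace and stop on an object; "force" is the grip in N (left out, the last holds). Time passes only in rows, so rows that do not move let the fingers close. It gives the time, the measured TCP pose, the force and the opening at its end, in the units of the state.
- bot.get_obs(): the state, without advancing time (a new reading comes with each control period).
- imaging.read_camera(name): name is "scene" or "top" or "wrist"; returns a dict with "image" (480x640x3 uint8, red, green, blue), "fx", "fy", "cx", "cy" (pixels), "view" (4x4, takes a point from world to camera coordinates); the wrist camera has in their place "mount" (4x4, takes a point from camera to tool coordinates, whose origin is the TCP and whose axes are the tool frame's). Camera axes: x right, y down, z forward; pixel columns grow to the right and rows downward; lengths in m; the calibration is good to about 2 mm. The wrist camera is an equidistant fisheye: a pixel r from the principal point sees the ray r / f radians off the axis. A picture is of the moment at which its call begins: read the wrist's pose just before it. There is no depth.
- bot.hand_in(): hands the job in, once; it reports no verdict.
Trained networks look in a picture, given as the dict that the camera call returned (one of the last four; its "shot" number tells which), for a name from the list of things; names that differ only in an ending like _2 or _b are one class to them, and where a whole thing is asked for, a point or a joint stands for the part that bears it (a point fixed in the world has none). Each returns a list of dicts, best first, with "score" (0 to 1); they miss things now and then, are a little off and sometimes report something else, mostly with a low value. They report only what shows in the picture. A call takes as long as a camera call. They do not tell look-alikes from the thing itself.
- nets.spot_in(picture, name): "rect" ([left, top, right, bottom] in pixels, round what is visible of it).
- nets.outline_of(picture, name): "region" (480x640 bool, what is visible of it) and "rect" ([left, top, right, bottom] in pixels, round what is visible of it).
- nets.spot_point(picture, name): "location" ([column, row] in pixels: a listed point, or the origin of a listed thing).
The state is a dict: "t": time; "q": joint angles; "joint_vel": joint speeds; "joint_torque": joint torques, N m; "eef_pos": TCP position; "tool_rot": TCP orientation; "contact_force": force on the tool from outside, world axes, zero at the start; "torque": the same for the moment, N m; "gripper_width": opening from 0.0 (shut) to 1.0 (fully open).
Only numpy, scipy, OpenCV 4.12 (cv2) and the standard library are available. Lean on these libraries where they do the work, as an engineer would, in place of code of your own. Each camera call takes 0.05 s, during which the arm holds its last target.

## Working session

There is one attempt and no reset: what is moved stays moved. The work goes in short steps, Python scripts to look and compute and a tool call to move; the robot and the scene stay as the last step left them, time stands still between calls to the robot, and variables do not carry over. Pictures are saved under pics/ and viewed, and the job is handed in when it is done.

Besides the shell and the picture viewer there is one more tool, called after "Emit:" as a command line: name --argument value ..., lists and objects as JSON in quotes. apply_moves: Moves the arm, as the interface text tells. Scaled input: -1 to 1 covers 120 mm each way for a shift and 4 degrees each way for a turn. Its arguments: {"type":"object","properties":{"moves":{"type":"string"},"force":{"type":"number"}},"required":["moves"]}

```bash
mkdir -p pics; cat > h.py <<'E'
import numpy as np, cv2
from station import bot, imaging, nets
from scipy.spatial.transform import Rotation as R
def save(c,n): cv2.imwrite(f'pics/{n}.png',c['image'][:,:,::-1])
def rot(q): return R.from_quat([q[1],q[2],q[3],q[0]]).as_matrix()
def pose():
    o=bot.get_obs(); T=np.eye(4);T[:3,:3]=rot(o['tool_rot']);T[:3,3]=o['eef_pos'];return T
def ray(c,px,T=None):
    u=(px[0]-c['cx'])/c['fx'];v=(px[1]-c['cy'])/c['fy']
    if 'view' in c:
        M=np.linalg.inv(c['view']);d=np.array([u,v,1.])
    else:
        M=T@c['mount'];r=np.hypot(u,v);d=np.array([np.sin(r)*u/max(r,1e-9),np.sin(r)*v/max(r,1e-9),np.cos(r)])
    d=M[:3,:3]@d;return M[:3,3],d/np.linalg.norm(d)
def atz(c,px,z,T=None):
    o,d=ray(c,px,T);return o+d*(z-o[2])/d[2]
def tri(rs):
    A=np.zeros((3,3));b=np.zeros(3)
    for o,d in rs:
        P=np.eye(3)-np.outer(d,d);A+=P;b+=P@o
    p=np.linalg.solve(A,b);return p,[np.linalg.norm((np.eye(3)-np.outer(d,d))@(p-o)) for o,d in rs]
def proj(c,p,T=None):
    M=c['view'] if 'view' in c else np.linalg.inv(T@c['mount'])
    q=M[:3,:3]@p+M[:3,3]
    if 'view' in c: return np.array([c['fx']*q[0]/q[2]+c['cx'],c['fy']*q[1]/q[2]+c['cy']])
    r=np.arctan2(np.hypot(q[0],q[1]),q[2]);k=r/np.hypot(q[0],q[1]);return np.array([c['fx']*q[0]*k+c['cx'],c['fy']*q[1]*k+c['cy']])
E
python3 - <<'E'
from h import *
print(bot.get_obs())
for n in ['scene','top','wrist']:
    T=pose();c=imaging.read_camera(n);save(c,n+'0')
    print(n,c['fx'],c['cx'],c['cy'],c.get('view',c.get('mount')))
    for t in ['key','pin_key','cam_slot']:
        print(t,[(np.round(d['location']),round(d['score'],2)) for d in nets.spot_point(c,t)],[(np.round(d['rect']),round(d['score'],2)) for d in nets.spot_in(c,t)])
E
```

```text
{'t': 0.0, 'q': array([ 1.00994123,  0.47780334,  0.02233674,  1.55645855, -0.01149132,
        1.10930684, -0.08308412]), 'joint_vel': array([-0.00050934, -0.00137528,  0.00053849,  0.00112665, -0.00183243,
        0.00064153, -0.00021186]), 'joint_torque': array([-2.50874400e-04, -5.96454406e+01,  1.60706129e+00, -2.81199682e+01,
        1.22648259e-02,  9.54081741e-03,  5.86936110e-06]), 'eef_pos': array([ 0.29499851, -0.60645902,  0.2303205 ]), 'tool_rot': array([-4.27423579e-04,  8.47786233e-01, -5.30337298e-01, -8.19136239e-04]), 'contact_force': array([-0.22370599, -0.19290892,  0.05213661]), 'torque': array([-0.00563785,  0.00419828,  0.05029825]), 'gripper_width': 0.9956951172715018}
scene 461.70954311696585 321.28754104529617 238.98085710008968 [[-0.78628952  0.61764888  0.01608275  0.43014062]
 [ 0.50692976  0.65978405 -0.55471364 -0.25178306]
 [-0.3532294  -0.4280127  -0.83188588  1.17946337]
 [ 0.          0.          0.          1.        ]]
key [(array([371., 261.]), 0.65), (array([415., 307.]), 0.63), (array([374., 357.]), 0.63)] [(array([364., 232., 380., 267.]), 0.9
[... 545 characters left out ...]
 (array([196., 287.]), 0.58), (array([279., 295.]), 0.56)] [(array([258., 280., 292., 310.]), 0.93), (array([173., 194., 200., 235.]), 0.87)]
pin_key [(array([123., 290.]), 0.76), (array([196., 284.]), 0.22)] [(array([ 95., 281., 133., 305.]), 0.59)]
cam_slot [(array([364., 250.]), 0.62)] [(array([349., 236., 383., 270.]), 0.64)]
wrist 371.64829954431775 323.8402923278277 237.0121061371237 [[ 9.99999952e-01 -1.02024792e-04 -2.92054588e-04 -4.43107685e-04]
 [ 1.82940692e-04  9.56321856e-01  2.92315711e-01 -7.32610855e-02]
 [ 2.49474736e-04 -2.92315751e-01  9.56321828e-01 -1.42301017e-01]
 [ 0.00000000e+00  0.00000000e+00  0.00000000e+00  1.00000000e+00]]
key [] []
pin_key [] []
cam_slot [] []
```

View pics/scene0.png

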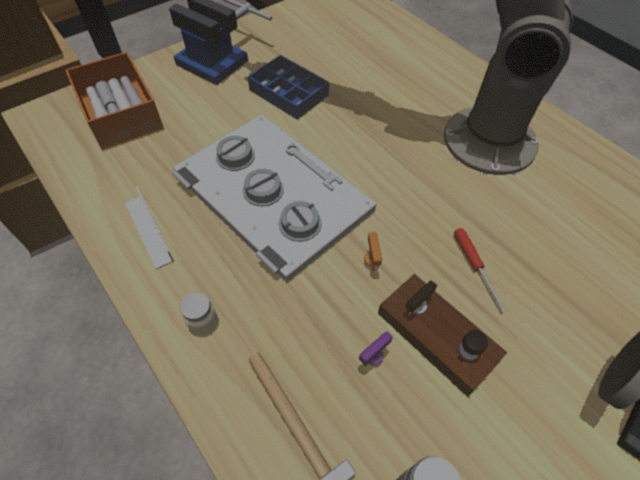

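View pics/top0.png

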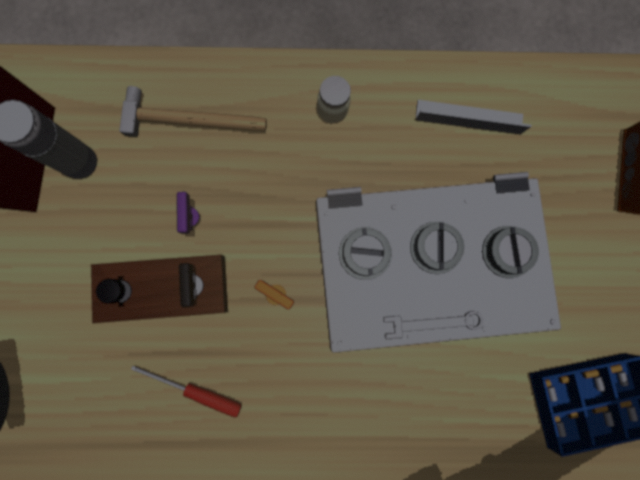

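View pics/wrist0.png

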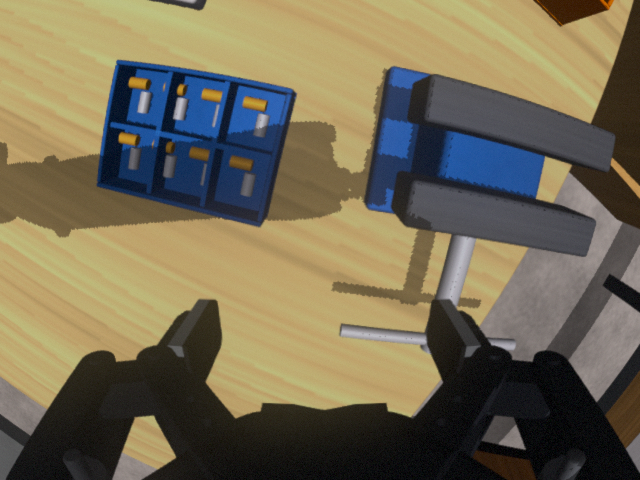

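```bash
python3 - <<'E'
from h import *
s=imaging.read_camera('scene');t=imaging.read_camera('top')
print(np.linalg.inv(t['view'])[:3,3])
p=lambda a,b:print(*[np.round(x,4) for x in tri([ray(s,a),ray(t,b)])])
p((415,307),(196,287)) # key origin
p((302,218),(364,250))
p((468,353),(123,290))
# zooms
im=np.hstack([cv2.resize(t['image'][250:330,80:240],None,fx=5,fy=5,interpolation=3)]);cv2.imwrite('pics/z1.png',im[:,:,::-1])
cv2.imwrite('pics/z2.png',cv2.resize(t['image'][205:295,320:410],None,fx=6,fy=6,interpolation=3)[:,:,::-1])
cv2.imwrite('pics/z3.png',cv2.resize(s['image'][190:330,270:450],None,fx=4,fy=4,interpolation=3)[:,:,::-1])
for z in [.06,.094,.106]: print(z,atz(t,(188,265),z),atz(t,(185,305),z),atz(t,(365,250),z))
E
```

```text
[0.47708311 0.03487373 0.7863987 ]
[0.4927 0.2226 0.0248] [0.0001 0.0001]
[ 0.5536 -0.0618  0.0584] [0.0023 0.0023]
[0.4854 0.3465 0.0305] [0.002 0.002]
0.06 [0.52801832 0.22839163 0.06      ] [0.4624564  0.23085139 0.06      ] [ 0.55501853 -0.06507056  0.06      ]
0.094 [0.52563423 0.21933378 0.094     ] [0.46314102 0.22167841 0.094     ] [ 0.55137067 -0.06039254  0.094     ]
0.106 [0.52479279 0.21613689 0.106     ] [0.46338265 0.21844089 0.106     ] [ 0.55008319 -0.05874148  0.106     ]
```

View pics/z1.png

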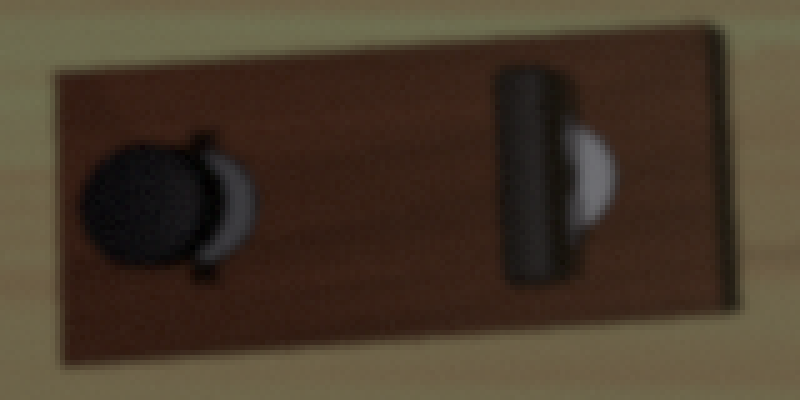

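View pics/z2.png

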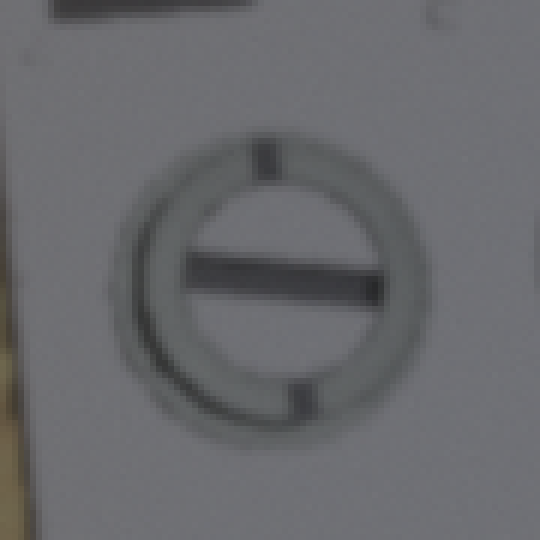

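View pics/z3.png

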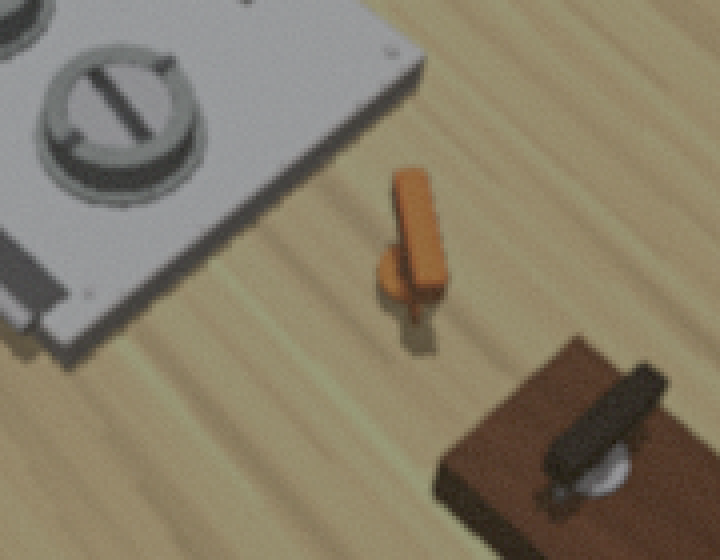

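Emit:
apply_moves --moves "-1 0 0 0 0 0 1;-1 0 0 0 0 0 1;-1 0 0 0 0 0 1;-1 0 0 0 0 0 1;-1 0 0 0 0 0 1;-1 0 0 0 0 0 1;-1 0 0 0 0 0 1;-1 0 0 0 0 0 0"

```text
t: 1.82
eef_pos: [0.2954, -0.6069, 0.2313]
tool_rot: [-0.0, -0.693, 0.72, -0.0]
contact_force: [0.9, 0.0, 0.0]
gripper_width: 1.005
```

```bash
cat >> h.py <<'E'
def to(p,yawx):
    "print shift in tool axes (move units) to TCP p, and rz units for tool x angle yawx deg"
    T=pose();d=T[:3,:3].T@(np.array(p)-T[:3,3]);a=np.degrees(np.arctan2(T[1,0],T[0,0]))
    print('pos',T[:3,3].round(4),'xang',a.round(2),'tilt',np.degrees(np.arccos(-T[2,2])).round(2))
    print('mm',(d*1000).round(1),'units',(d/.12).round(3),'rz units',round(-((yawx-a+180)%360-180)/4,2))
    o=bot.get_obs();print('t',o['t'],'q',o['q'].round(2),'F',o['contact_force'].round(1),'M',o['torque'].round(2),'g',round(o['gripper_width'],3))
E
python3 -c "
from h import *
to((.494,.2195,.2),-92)"
```

```text
pos [ 0.2954 -0.6069  0.2313] xang -92.19 tilt 0.0
mm [-833.4 -166.9   31.3] units [-6.945 -1.39   0.26 ] rz units -0.05
t 1.8167 q [ 0.94  0.48  0.13  1.56 -0.07  1.11 -0.53] F [0.9 0.  0. ] M [ 0.03  0.   -0.02] g 1.005
```

Emit:
apply_moves --moves "-1 -0.28 -0.09 0 0 0 0;-1 -0.28 -0.09 0 0 0 0;-1 -0.28 -0.09 0 0 0 0;-1 -0.28 -0.09 0 0 0 0;-1 -0.28 -0.09 0 0 0 0;-1 -0.28 -0.09 0 0 0 0;-1 -0.28 -0.09 0 0 0 0;-1 -0.28 -0.09 0 0 0 0;-1 -0.28 -0.09 0 0 0 0;-1 -0.28 -0.09 0 0 0 0;-1 -0.28 -0.09 0 0 0 0;-1 -0.28 -0.09 0 0 0 0"

```text
t: 2.82
eef_pos: [0.4397, -0.2071, 0.2317]
tool_rot: [0.0, -0.695, 0.719, -0.0]
contact_force: [1.6, 0.1, -0.4]
gripper_width: 1.001
```

```bash
python3 -c "
from h import *
to((.494,.2195,.2),-92)"
```

```text
pos [ 0.4397 -0.2071  0.2317] xang -91.92 tilt 0.05
mm [-428.2  -40.    31.5] units [-3.569 -0.333  0.262] rz units 0.02
t 2.8167 q [ 0.38  0.17 -0.08  1.99  0.02  0.98 -1.31] F [ 1.6  0.1 -0.4] M [-0.01 -0.01  0.02] g 1.001
```

Emit:
apply_moves --moves "-1 -0.28 -0.025 0 0 0 0;-1 -0.28 -0.025 0 0 0 0;-1 -0.28 -0.025 0 0 0 0;-1 -0.28 -0.025 0 0 0 0;-1 0 0 0 0 0 0;-1 0 0 0 0 0 0"

```text
t: 3.32
eef_pos: [0.4565, -0.073, 0.2316]
tool_rot: [0.0, -0.697, 0.717, -0.0]
contact_force: [-0.9, -0.5, 0.3]
gripper_width: 0.997
```

```bash
python3 -c "
from h import *
to((.494,.2195,.2),-92)
T=pose();c=imaging.read_camera('wrist');save(c,'w1')
for t in ['cam_slot']: print([(d['location'],atz(c,d['location'],.058,T),d['score']) for d in nets.spot_point(c,t)])
np.savez('w1',T=T,img=c['image'])
"
```

```text
pos [ 0.4565 -0.073   0.2316] xang -91.69 tilt 0.04
mm [-293.4  -28.8   31.6] units [-2.445 -0.24   0.264] rz units 0.08
t 3.3167 q [ 0.2   0.13 -0.19  2.03  0.03  0.98 -1.61] F [-0.9 -0.5  0.3] M [-0.    0.02 -0.03] g 0.997
[([315.3, 102.2], array([ 0.55089089, -0.06875455,  0.058     ]), 0.74)]
```

View pics/w1.png

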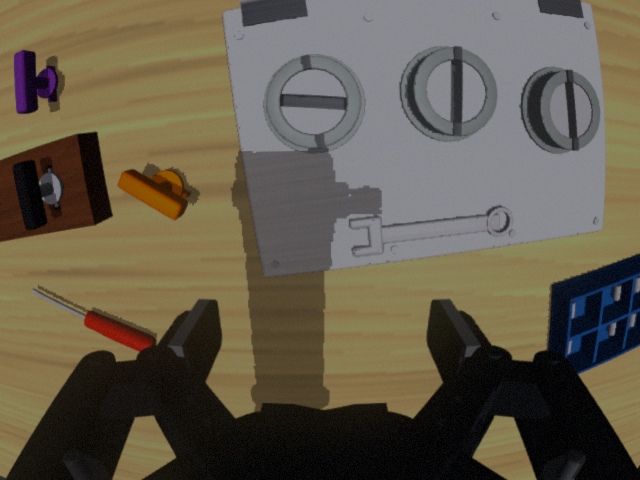

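```bash
python3 -c "
from h import *
s=imaging.read_camera('scene');t=imaging.read_camera('top');c=imaging.read_camera('wrist');T=pose()
im=cv2.resize(c['image'][50:155,260:370],None,fx=6,fy=6,interpolation=2);cv2.imwrite('pics/z4.png',im[:,:,::-1])
im=cv2.resize(s['image'][195:245,275:330],None,fx=10,fy=10,interpolation=2);cv2.imwrite('pics/z5.png',im[:,:,::-1])
for z in(.055,.058,.06):
  print(z,atz(t,(320+285/6-.4,205+279/6-.4),z),atz(c,(314,102),z,T))
a,b=atz(c,(281,100.5),.058,T),atz(c,(347,103.5),.058,T);print(a,b,np.linalg.norm(a-b),np.degrees(np.arctan2(*(a-b)[1::-1])))
"
```

```text
0.055 [ 0.55371751 -0.06928753  0.055     ] [ 0.55064322 -0.07171568  0.055     ]
0.058 [ 0.55340318 -0.06886029  0.058     ] [ 0.55044047 -0.07178578  0.058     ]
0.06 [ 0.55319362 -0.06857546  0.06      ] [ 0.55030529 -0.0718325   0.06      ]
[ 0.55324685 -0.04426087  0.058     ] [ 0.54823474 -0.09922191  0.058     ] 0.05518910676819227 84.78938823528038
```

View pics/z4.png

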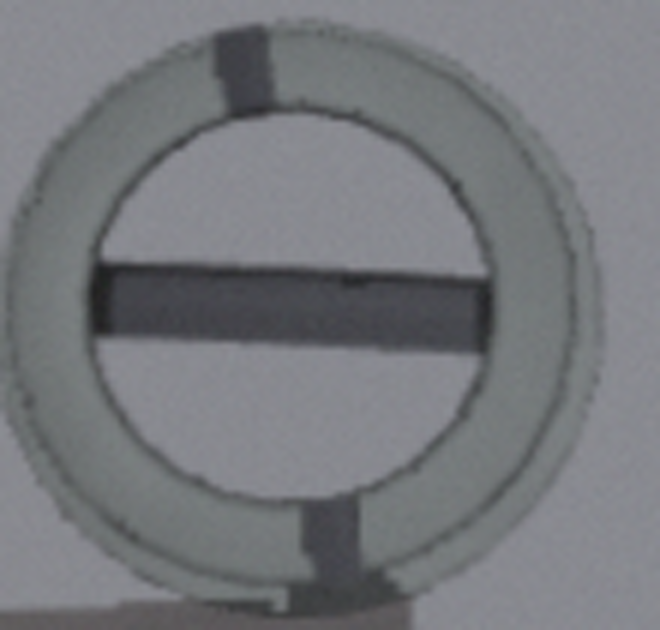

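View pics/z5.png

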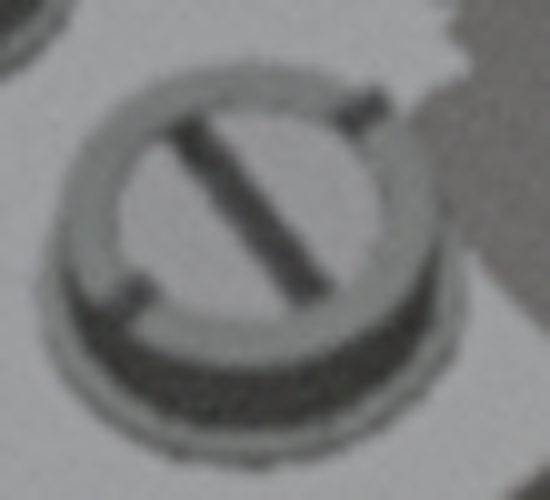

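```bash
python3 -c "
from h import *
s=imaging.read_camera('scene');t=imaging.read_camera('top');c=imaging.read_camera('wrist');T=pose()
W=lambda x,y:(260+x/6-.4,50+y/6-.4)
pw=W(291.5,308);ps=(275+25-.45,195+21.2-.45);pt=(320+285/6-.4,205+279/6-.4)
for z in(.055,.058,.06):
  print(z,atz(t,pt,z),atz(c,pw,z,T),atz(s,ps,z))
print(tri([ray(t,pt),ray(c,pw,T),ray(s,ps)]))
ang=lambda a,b:np.degrees(np.arctan2(*(a-b)[1::-1]))
a,b=atz(c,W(93,300),.058,T),atz(c,W(490,315),.058,T);print((a+b)/2,np.linalg.norm(a-b),ang(a,b))
a,b=atz(c,W(242,70),.062,T),atz(c,W(330,540),.062,T);print((a+b)/2,np.linalg.norm(a-b),ang(a,b))
a,b=atz(s,(293.5,208),.058),atz(s,(306,224),.058);print('scene',a,b,ang(a,b))
for px in [(455,49),(459,135)]: print(atz(c,px,.062,T))
"
```

```text
0.055 [ 0.55371751 -0.06928753  0.055     ] [ 0.55185763 -0.06620915  0.055     ] [ 0.55143089 -0.06970084  0.055     ]
0.058 [ 0.55340318 -0.06886029  0.058     ] [ 0.5516442 -0.0663257  0.058    ] [ 0.55270479 -0.06787307  0.058     ]
0.06 [ 0.55319362 -0.06857546  0.06      ] [ 0.55150191 -0.06640341  0.06      ] [ 0.55355405 -0.06665455  0.06      ]
(array([ 0.5526254 , -0.06749193,  0.05894719]), [np.float64(0.0013866463014554277), np.float64(0.0015408507083762386), np.float64(0.00045024314835609013)])
[ 0.55202239 -0.06624519  0.058     ] 0.05536273181655602 85.04680629838478
[ 0.55210017 -0.06573254  0.062     ] 0.06750187821832643 8.065725230337625
scene [ 0.55068409 -0.0919943   0.058     ] [ 0.55479038 -0.04277582  0.058     ] -94.76914171524676
[ 0.59786532 -0.19340444  0.062     ]
[ 0.52177035 -0.1952082   0.062     ]
```

Emit:
apply_moves --moves "-1 -0.27 0 0 0 0 0;-1 -0.27 0 0 0 0 0;-1 -0.27 0 0 0 0 0;-1 -0.27 0 0 0 0 0;-1 -0.27 0 0 0 0 0;-1 -0.27 0 0 0 0 0;-1 -0.27 0 0 0 0 0;-1 -0.27 0 0 0 0 0;-1 -0.27 0 0 0 0 0;-1 0 0.1 0.1 0 0 0;-1 0 0 0 0 0 0;-1 0 0 0 0 0 0"

```text
t: 4.72
eef_pos: [0.4541, 0.216, 0.2187]
tool_rot: [-0.001, -0.694, 0.72, -0.0]
contact_force: [0.4, -0.1, 1.1]
gripper_width: 0.999
```

```bash
python3 -c "
from h import *
to((.494,.2195,.14),-92)
T=pose();c=imaging.read_camera('wrist');save(c,'w2')
for t in ['key','pin_key']: print([(d['location'],atz(c,d['location'],.026,T),d['score']) for d in nets.spot_point(c,t)])
x=c['image'];cv2.imwrite('pics/z6.png',cv2.resize(x[30:190,220:420],None,fx=4,fy=4,interpolation=2)[:,:,::-1])
"
```

```text
pos [0.4541 0.216  0.2187] xang -92.04 tilt 0.13
mm [ -5.  -39.8  78.7] units [-0.042 -0.332  0.655] rz units -0.01
t 4.7167 q [-0.22  0.24 -0.4   1.95  0.11  0.98 -2.28] F [ 0.4 -0.1  1.1] M [ 0.01 -0.04 -0.01] g 0.999
[([447.6, 175.0], array([0.48125717, 0.09837923, 0.026     ]), 0.79), ([293.0, 41.4], array([0.60655331, 0.23746279, 0.026     ]), 0.63), ([312.6, 162.1], array([0.4954123 , 0.22425797, 0.026     ]), 0.59)]
[([187.1, 182.7], array([0.48323381, 0.34453394, 0.026     ]), 0.58)]
```

View pics/w2.png

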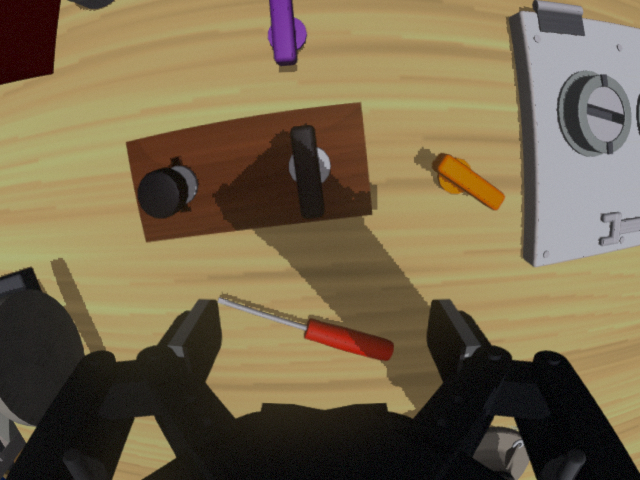

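View pics/z6.png

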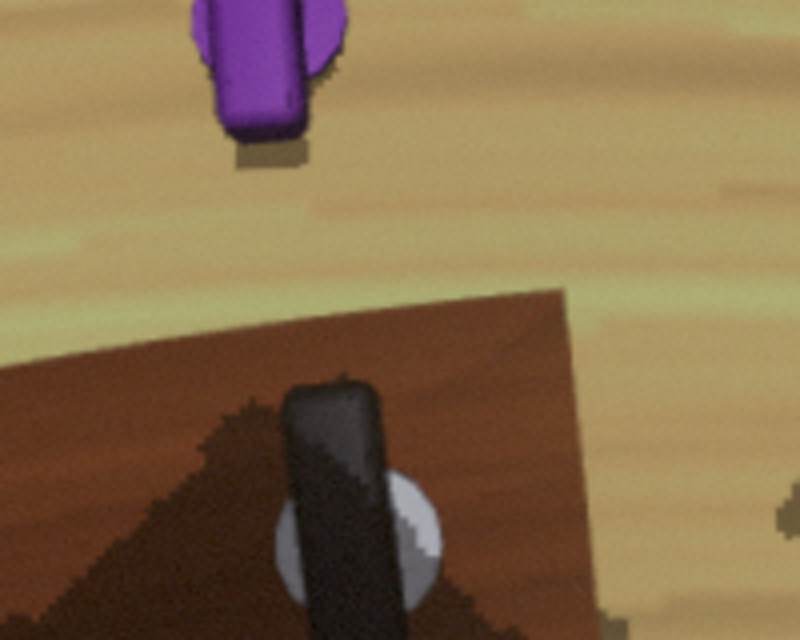

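```bash
python3 -c "
from h import *
s=imaging.read_camera('scene');t=imaging.read_camera('top');c=imaging.read_camera('wrist');T=pose()
cv2.imwrite('pics/z7.png',cv2.resize(c['image'][110:235,250:375],None,fx=5,fy=5,interpolation=2)[:,:,::-1])
cv2.imwrite('pics/z8.png',cv2.resize(s['image'][270:330,390:450],None,fx=9,fy=9,interpolation=2)[:,:,::-1])
pt=(80+527/5-.4,250+172/5-.4)
print(atz(t,pt,.092))
a,b=atz(c,(303,127.5),.092,T),atz(c,(312.5,217),.092,T);print(a,b,(a+b)/2,np.linalg.norm(a-b),np.degrees(np.arctan2(*(a-b)[1::-1])))
print('collar',atz(c,(309.5,165.5),.046,T))
"
```

```text
[0.49583013 0.22345187 0.092     ]
[0.52869209 0.22817092 0.092     ] [0.46206453 0.224245   0.092     ] [0.49537831 0.22620796 0.092     ] 0.06674312476817008 3.3721561398393827
collar [0.49606509 0.22667662 0.046     ]
```

View pics/z7.png

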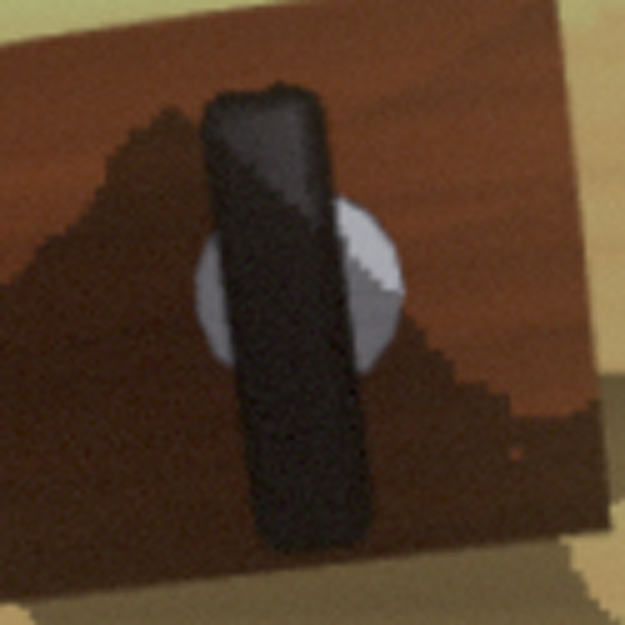

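View pics/z8.png

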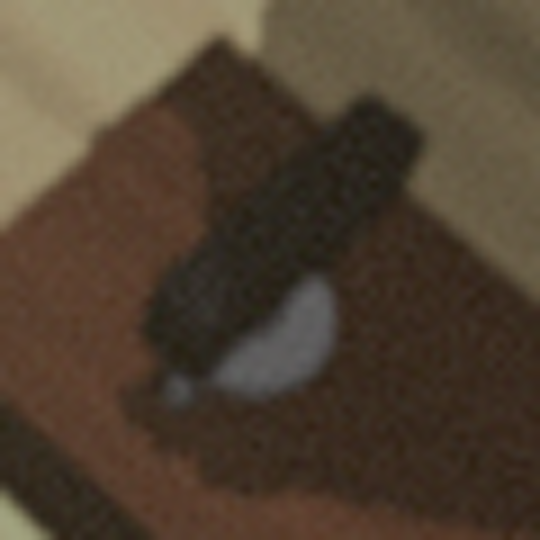

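Emit:
apply_moves --moves "-1 -0.05 -0.12 0 0 0 -0.7;-1 -0.03 -0.12 0 0 0 -0.7;-1 0 -0.1 0.1 0 0 0;-1 0 0 0.2 0 0 0;-1 0 0 0.2 0 0 0;-1 0 0 0.1 0 0 0;-1 0 0 0 0 0 0"

```text
t: 5.6
eef_pos: [0.4941, 0.2256, 0.1448]
tool_rot: [0.002, 0.728, -0.685, -0.001]
contact_force: [-0.8, -0.9, 0.3]
gripper_width: 1.0
```

```bash
python3 -c "
from h import *
to((.4955,.225,.062),-86.2)
T=pose();c=imaging.read_camera('wrist');save(c,'w3')
"
```

```text
pos [0.4941 0.2256 0.1448] xang -86.49 tilt 0.29
mm [ 0.5 -1.8 82.8] units [ 0.004 -0.015  0.69 ] rz units -0.07
t 5.6 q [-0.23  0.4  -0.39  1.93  0.19  0.86 -2.23] F [-0.8 -0.9  0.3] M [-0.02  0.03 -0.01] g 1.0
```

View pics/w3.png

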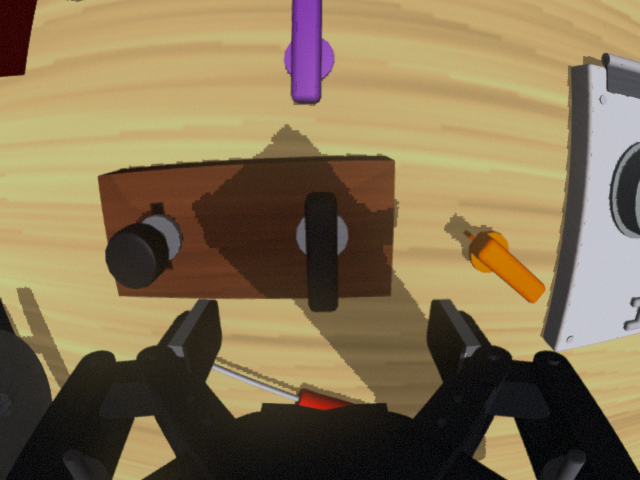

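Emit:
apply_moves --moves "-1 0 -0.015 0.14 0 0 0;-1 0 0 0.14 0 0 0;-1 0 0 0.14 0 0 0;-1 0 0 0.14 0 0 0;-1 0 0 0.13 0 0 0;-1 0 0 0 0 0 0"

```text
t: 6.15
eef_pos: [0.4968, 0.2267, 0.0636]
tool_rot: [0.001, 0.729, -0.685, -0.0]
contact_force: [-1.4, -0.7, -0.3]
gripper_width: 1.0
```

```bash
python3 -c "
from h import *
to((.4955,.225,.062),-86.2)
T=pose();c=imaging.read_camera('wrist');save(c,'w4')
"
```

```text
pos [0.4968 0.2267 0.0636] xang -86.46 tilt 0.12
mm [1.6 1.4 1.6] units [0.013 0.012 0.013] rz units -0.07
t 6.15 q [-0.27  0.51 -0.35  1.98  0.26  0.7  -2.29] F [-1.4 -0.7 -0.3] M [-0.01  0.02  0.03] g 1.0
```

View pics/w4.png

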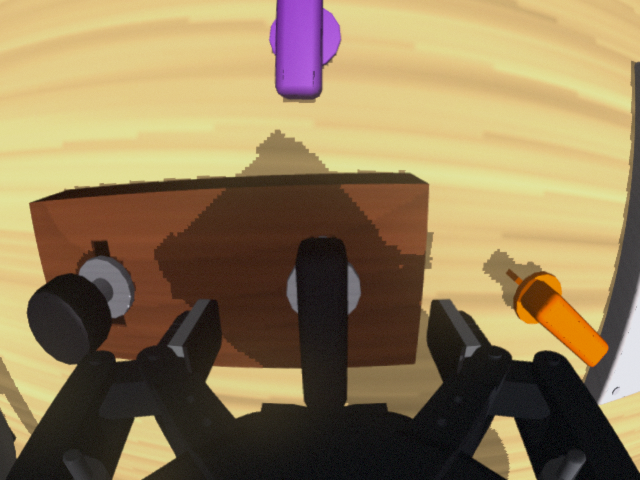

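Emit:
apply_moves --moves "1 0 0 0 0 0 0;1 0 0 0 0 0 0;1 0 0 0 0 0 0;1 0 0 0 0 0 0;1 0 0 0 0 0 0;1 0 0 0 0 0 0;1 0 0 0 0 0 0;1 0 0 0 0 0 0" --force 80

```text
t: 6.87
eef_pos: [0.4978, 0.2273, 0.0652]
tool_rot: [-0.0, 0.729, -0.685, 0.0]
contact_force: [-1.5, -1.0, 6.1]
gripper_width: 0.196
```

```bash
python3 -c "
from h import *
to((.4955,.225,.14),-86.2)"
```

```text
pos [0.4978 0.2273 0.0652] xang -86.46 tilt 0.06
mm [  2.2   2.4 -74.8] units [ 0.018  0.02  -0.623] rz units -0.07
t 6.8667 q [-0.27  0.51 -0.35  1.98  0.26  0.7  -2.29] F [-1.5 -1.   6.1] M [-0.1   0.2   0.01] g 0.196
```

Emit:
apply_moves --moves "1 0 0 -0.1 0 0 0;1 0 0 -0.15 0 0 0;1 0 0 -0.18 0 0 0;1 0 0 -0.18 0 0 0;1 0 0 -0.18 0 0 0;1 0 0 0 0 0 0"

```text
t: 7.37
eef_pos: [0.4994, 0.2285, 0.1639]
tool_rot: [-0.003, 0.729, -0.685, 0.001]
contact_force: [0.9, 0.6, -1.2]
gripper_width: 0.198
```

```bash
python3 -c "
from h import *
to((.552,-.067,.16),-5)
s=imaging.read_camera('scene');cv2.imwrite('pics/s2.png',cv2.resize(s['image'][150:400,250:550],None,fx=2.6,fy=2.4)[:,:,::-1])
T=pose();c=imaging.read_camera('wrist');save(c,'w5')
"
```

```text
pos [0.4994 0.2285 0.1639] xang -86.45 tilt 0.39
mm [298.2 -34.2   3.3] units [ 2.485 -0.285  0.028] rz units -20.36
t 7.3667 q [-0.22  0.37 -0.39  1.91  0.18  0.89 -2.22] F [ 0.9  0.6 -1.2] M [ 0.02 -0.04  0.01] g 0.198
```

View pics/s2.png

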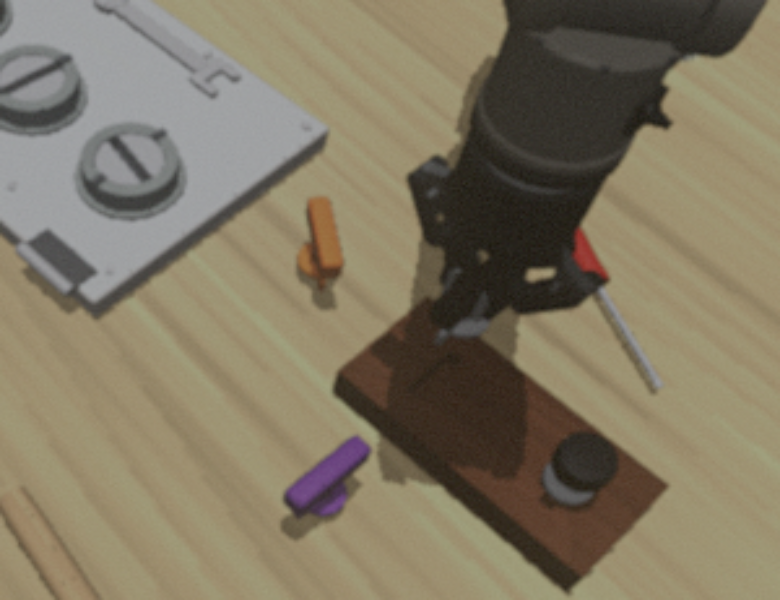

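View pics/w5.png

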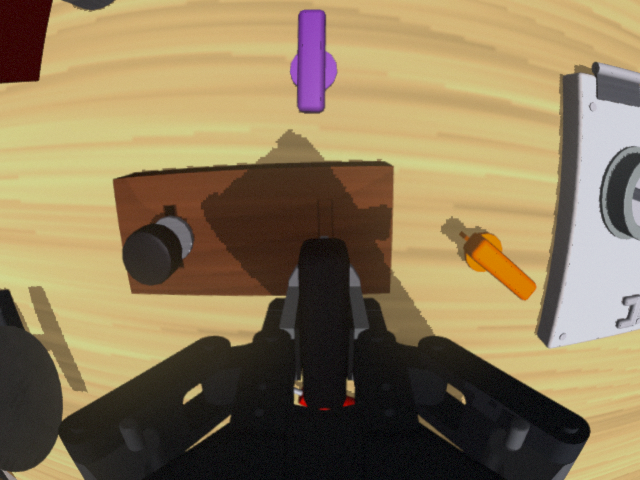

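Emit:
apply_moves --moves "1 0 0 0 0 0 -1;1 0 0 0 0 0 -1;1 0 0 0 0 0 -1;1 0 0 0 0 0 -1;1 0 0 0 0 0 -1;1 0 0 0 0 0 -1;1 0 0 0 0 0 -1;1 0 0 0 0 0 -1;1 0 0 0 0 0 -1;1 0 0 0 0 0 -1;1 0 0 0 0 0 -1;1 0 0 0 0 0 -1"

```text
t: 8.47
eef_pos: [0.4962, 0.2265, 0.1578]
tool_rot: [0.001, 0.945, -0.328, -0.001]
contact_force: [-0.4, -0.7, -2.6]
gripper_width: 0.193
```

Emit:
apply_moves --moves "1 0 0 0 0 0 -1;1 0 0 0 0 0 -1;1 0 0 0 0 0 -1;1 0 0 0 0 0 -1;1 0 0 0 0 0 -1;1 0 0 0 0 0 -1;1 0 0 0 0 0 -1;1 0 0 0 0 0 -1;1 0 0 0 0 0 -0.36;1 0 0 0 0 0 0"

```text
t: 9.3
eef_pos: [0.4966, 0.2266, 0.1581]
tool_rot: [0.0, 0.999, -0.044, -0.001]
contact_force: [0.6, 0.2, -1.2]
gripper_width: 0.194
```

```bash
python3 -c "
from h import *
to((.552,-.0655,.16),-5)"
```

```text
pos [0.4966 0.2266 0.1581] xang -5.02 tilt 0.13
mm [ 80.8 286.1  -1.8] units [ 0.673  2.385 -0.015] rz units -0.01
t 9.3 q [ 0.01  0.44 -0.7   1.9   0.35  0.93 -0.94] F [ 0.6  0.2 -1.2] M [ 0.06 -0.09 -0.04] g 0.194
```

Emit:
apply_moves --moves "1 0.075 0.265 0 0 0 0;1 0.075 0.265 0 0 0 0;1 0.075 0.265 0 0 0 0;1 0.075 0.265 0 0 0 0;1 0.075 0.265 0 0 0 0;1 0.075 0.265 0 0 0 0;1 0.075 0.265 0 0 0 0;1 0.075 0.265 0 0 0 0;1 0.075 0.265 0 0 0 0;1 0 0 0 0 0 0;1 0 0 0 0 0 0"

```text
t: 10.22
eef_pos: [0.5526, -0.0678, 0.1585]
tool_rot: [0.0, 0.999, -0.047, -0.001]
contact_force: [0.6, 1.5, -1.5]
gripper_width: 0.195
```

```bash
python3 -c "
from h import *
to((.552,-.0655,.125),-5)
s=imaging.read_camera('scene');cv2.imwrite('pics/s3.png',cv2.resize(s['image'][120:270,220:420],None,fx=4,fy=4)[:,:,::-1])
T=pose();c=imaging.read_camera('wrist');save(c,'w6')
t=imaging.read_camera('top');save(t,'t3')
"
```

```text
pos [ 0.5526 -0.0678  0.1585] xang -5.4 tilt 0.08
mm [-0.8 -2.2 33.5] units [-0.006 -0.019  0.279] rz units -0.1
t 10.2167 q [ 0.5   0.44 -0.62  1.88  0.31  0.93 -0.36] F [ 0.6  1.5 -1.5] M [ 0.1  -0.01  0.02] g 0.195
```

View pics/s3.png

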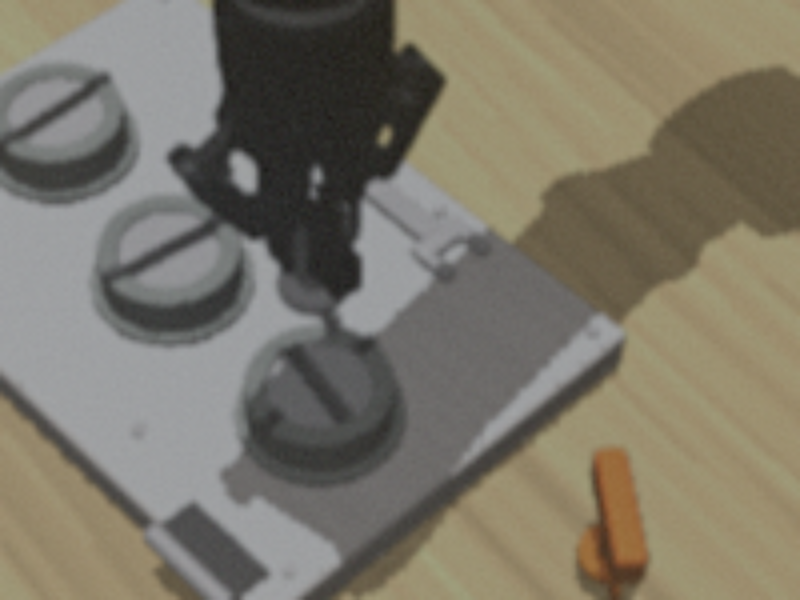

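View pics/w6.png

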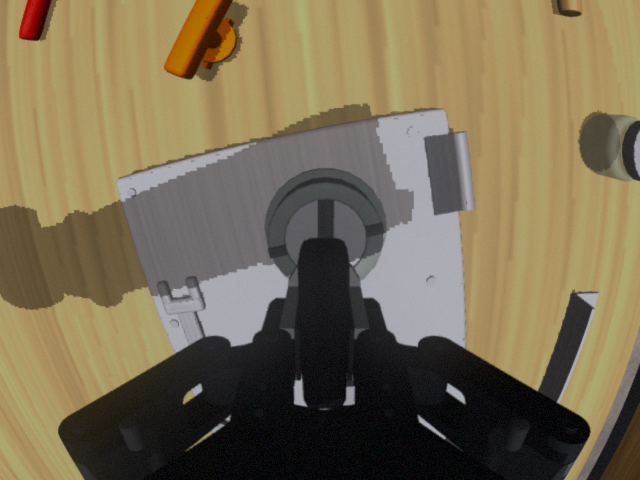

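View pics/t3.png

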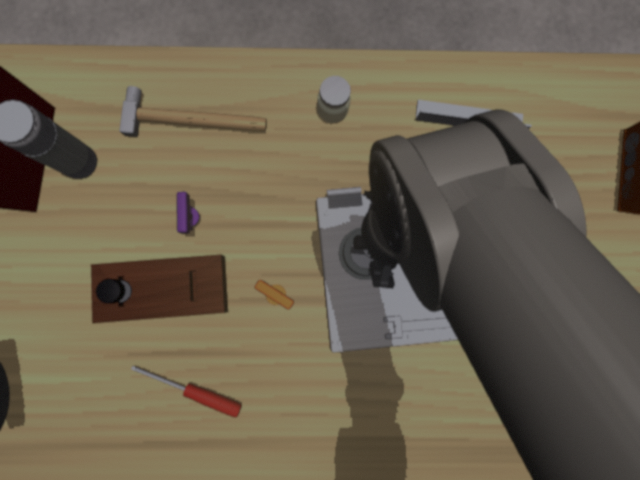

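```bash
python3 -c "
from h import *
T=pose();c=imaging.read_camera('wrist')
cv2.imwrite('pics/z9.png',cv2.resize(c['image'][160:290,255:395],None,fx=5,fy=5,interpolation=2)[:,:,::-1])
"
```

```text
(no output)
```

View pics/z9.png

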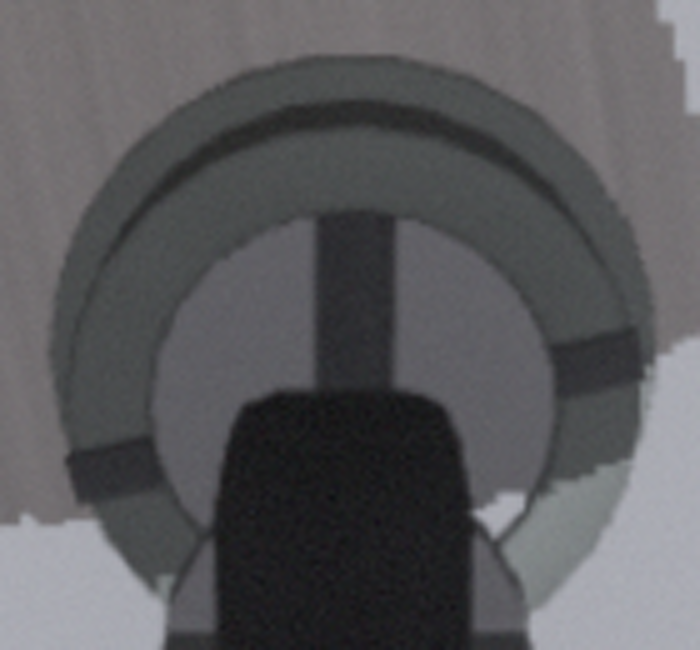

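```bash
python3 -c "
from h import *
T=pose();c=imaging.read_camera('wrist')
P=lambda x,y:(255+x/5-.4,160+y/5-.4)
a=atz(c,P(356,213),.058,T);b=atz(c,P(356,385),.058,T);print(a,b,np.degrees(np.arctan2(*(a-b)[1::-1])),'tool',T[:3,:3].T@(a-T[:3,3]),T[:3,:3].T@(b-T[:3,3]))
a=atz(c,P(605,362),.062,T);b=atz(c,P(113,470),.062,T);print((a+b)/2,np.degrees(np.arctan2(*(a-b)[1::-1])))
a=atz(c,P(565,380),.058,T);b=atz(c,P(150,380),.058,T);print(a,b)
print(T[:3,:3].T@((a+b)/2-T[:3,3]))
"
```

```text
[ 0.55467698 -0.03913373  0.058     ] [ 0.55265092 -0.06306438  0.058     ] 85.16066383121174 tool [-6.91898079e-05 -2.42044551e-02  1.01228417e-01] [-4.04841151e-05 -1.88211391e-04  1.01213914e-01]
[ 0.55248236 -0.06632764  0.062     ] 8.076902424612289
[ 0.58134872 -0.06480794  0.058     ] [ 0.52451947 -0.05992538  0.058     ]
[ 0.00018197 -0.00090761  0.10121426]
```

Emit:
apply_moves --moves "1 0 0.01 0.15 0 0 0;1 0 0 0.15 0 0 0;1 0 0 0.1 0 0 0;1 0 0 0 0 0 0;1 0 0 0 0 0 0"

```text
t: 10.88
eef_pos: [0.5525, -0.0654, 0.111]
tool_rot: [-0.0, 0.999, -0.043, -0.001]
contact_force: [-0.1, -0.2, -0.8]
gripper_width: 0.198
```

```bash
python3 -c "
from h import *
to((.5525,-.0655,.083),-5)
T=pose();c=imaging.read_camera('wrist')
cv2.imwrite('pics/z10.png',cv2.resize(c['image'][160:310,235:415],None,fx=4,fy=4,interpolation=2)[:,:,::-1])
s=imaging.read_camera('scene');cv2.imwrite('pics/s4.png',cv2.resize(s['image'][170:260,250:370],None,fx=6,fy=6)[:,:,::-1])
"
```

```text
pos [ 0.5525 -0.0654  0.111 ] xang -4.95 tilt 0.08
mm [ 0.1  0.1 28. ] units [0.001 0.001 0.233] rz units 0.01
t 10.8833 q [ 0.47  0.5  -0.59  1.91  0.37  0.84 -0.4 ] F [-0.1 -0.2 -0.8] M [-0.   -0.02 -0.01] g 0.198
```

View pics/z10.png

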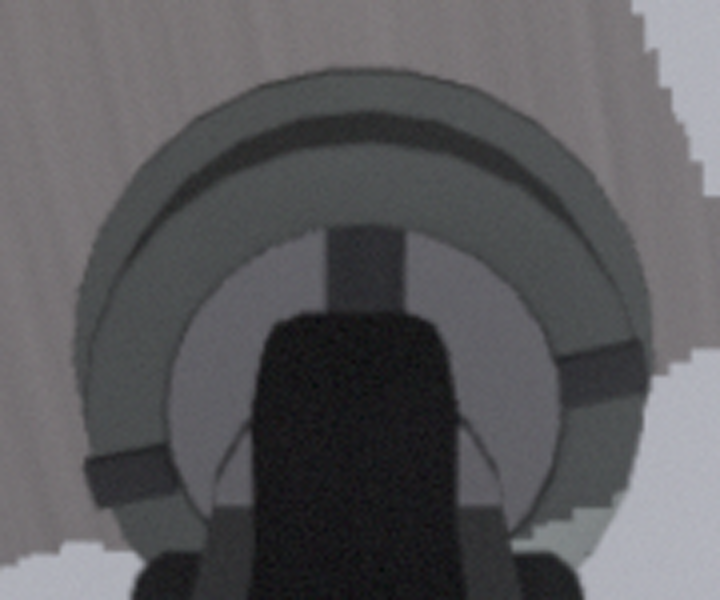

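View pics/s4.png

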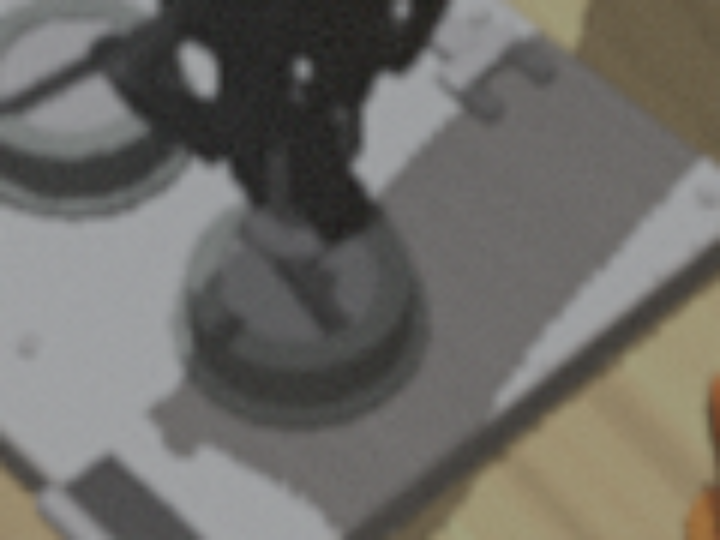

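```bash
python3 -c "
from h import *
T=pose();c=imaging.read_camera('wrist')
P=lambda x,y:(235+x/4-.4,160+y/4-.4)
for q in [(366,226),(366,300)]:
  a=atz(c,P(*q),.058,T);print(a,T[:3,:3].T@(a-T[:3,3]))
to((.5525,-.0655,.083),-5)
"
```

```text
[ 0.55574928 -0.03966219  0.058     ] [-0.00014835 -0.02616746  0.05413117]
[ 0.55485255 -0.05012485  0.058     ] [-0.00013292 -0.01566646  0.05412875]
pos [ 0.5537 -0.0659  0.1123] xang -5.0 tilt 0.1
mm [-1.3 -0.3 29.3] units [-0.011 -0.002  0.244] rz units 0.0
t 11.0333 q [ 0.47  0.5  -0.6   1.91  0.37  0.84 -0.4 ] F [-0.1 -0.1 -1.3] M [-0.02 -0.    0.01] g 0.197
```

```bash
python3 -c "
from h import *
T=pose();c=imaging.read_camera('wrist')
print(c['cx'],c['cy'],c['fx'],c['fy'],c['mount'])
"
```

```text
323.8402923278277 237.0121061371237 371.64829954431775 371.64829954431775 [[ 9.99999983e-01 -1.70541234e-04 -6.95558386e-05 -1.36536810e-03]
 [ 1.83422067e-04  9.56365822e-01  2.92171835e-01 -7.42854313e-02]
 [ 1.66934816e-05 -2.92171843e-01  9.56365837e-01 -1.42303269e-01]
 [ 0.00000000e+00  0.00000000e+00  0.00000000e+00  1.00000000e+00]]
```

Emit:
apply_moves --moves "1 0.008 0 0.04 0 0 0;1 0 0 0.04 0 0 0;1 0 0 0.04 0 0 0;1 0 0 0.04 0 0 0;1 0 0 0.03 0 0 0;1 0 0 0 0 0 0"

```text
t: 11.58
eef_pos: [0.5531, -0.0663, 0.0874]
tool_rot: [-0.0, 0.999, -0.044, -0.001]
contact_force: [0.2, 0.4, -1.5]
gripper_width: 0.193
```

```bash
python3 -c "
from h import *
to((.5525,-.0655,.083),-5)
s=imaging.read_camera('scene');cv2.imwrite('pics/s5.png',cv2.resize(s['image'][170:260,250:370],None,fx=6,fy=6)[:,:,::-1])
"
```

```text
pos [ 0.5531 -0.0663  0.0874] xang -5.01 tilt 0.1
mm [-0.7 -0.8  4.4] units [-0.006 -0.007  0.036] rz units -0.0
t 11.5833 q [ 0.46  0.53 -0.58  1.93  0.4   0.8  -0.43] F [ 0.2  0.4 -1.5] M [ 0.04  0.05 -0.02] g 0.193
```

View pics/s5.png

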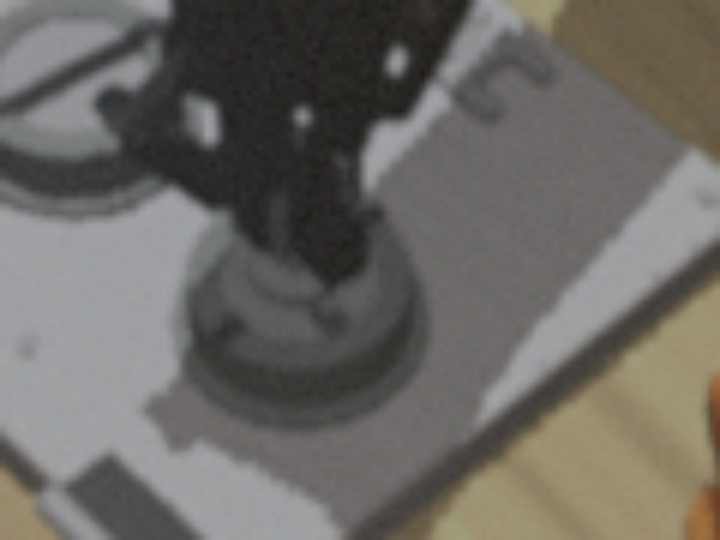

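Emit:
apply_moves --moves "1 0 0 0.025 0 0 0;1 0 0 0 0 0 1;1 0 0 0 0 0 1;1 0 0 0 0 0 1;1 0 0 0 0 0 1;1 0 0 0 0 0 1;1 0 0 0 0 0 1;1 0 0 0 0 0 1;1 0 0 0 0 0 1"

```text
t: 12.38
eef_pos: [0.5539, -0.0664, 0.0854]
tool_rot: [0.0, 0.948, -0.319, 0.0]
contact_force: [0.0, -0.6, -2.0]
gripper_width: 0.197
```

```bash
python3 -c "
from h import *
to((.5525,-.0655,.083),-90)
T=pose();c=imaging.read_camera('wrist');save(c,'w7')
"
```

```text
pos [ 0.5539 -0.0664  0.0854] xang -37.19 tilt 0.02
mm [-1.6  0.1  2.4] units [-0.014  0.001  0.02 ] rz units 13.2
t 12.3833 q [ 0.35  0.51 -0.44  1.93  0.31  0.76 -0.91] F [ 0.  -0.6 -2. ] M [-0.13  0.01  0.09] g 0.197
```

View pics/w7.png

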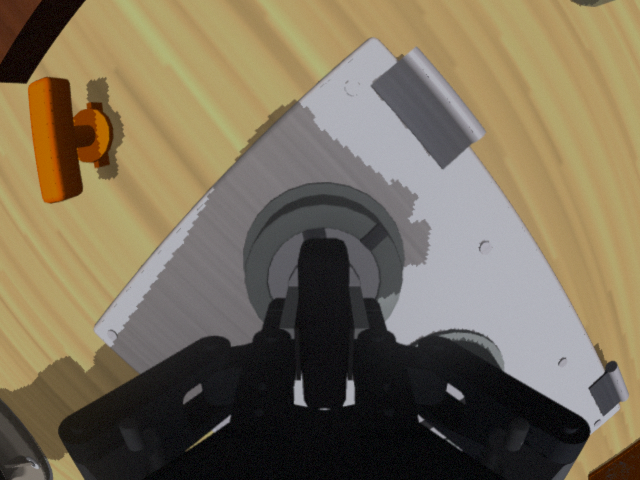

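Emit:
apply_moves --moves "1 0 0 0.005 0 0 1;1 0 0 0 0 0 1;1 0 0 0 0 0 1;1 0 0 0 0 0 1;1 0 0 0 0 0 1;1 0 0 0 0 0 1;1 0 0 0 0 0 1;1 0 0 0 0 0 1;1 0 0 0 0 0 1;1 0 0 0 0 0 1;1 0 0 0 0 0 1;1 0 0 0 0 0 0"

```text
t: 13.43
eef_pos: [0.554, -0.0667, 0.0851]
tool_rot: [0.0, 0.76, -0.65, 0.0]
contact_force: [0.2, -0.9, -0.4]
gripper_width: 0.197
```

```bash
python3 -c "
from h import *
to((.5525,-.0655,.083),-92)
T=pose();c=imaging.read_camera('wrist')
cv2.imwrite('pics/z11.png',cv2.resize(c['image'][160:310,235:415],None,fx=4,fy=4,interpolation=2)[:,:,::-1])
"
```

```text
pos [ 0.554  -0.0667  0.0851] xang -81.07 tilt 0.05
mm [-1.4  1.3  2.1] units [-0.012  0.011  0.018] rz units 2.73
t 13.4333 q [ 0.21  0.48 -0.25  1.94  0.18  0.73 -1.57] F [ 0.2 -0.9 -0.4] M [-0.2  -0.07  0.04] g 0.197
```

View pics/z11.png

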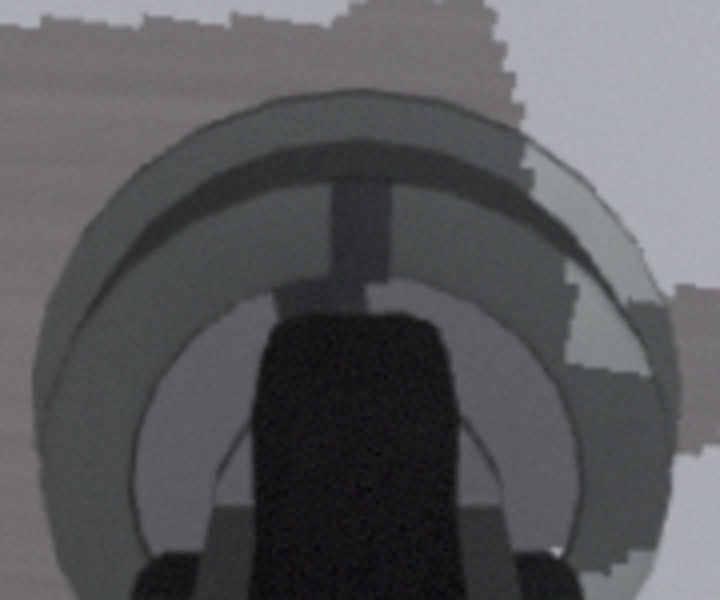

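Emit:
apply_moves --moves "1 0 0 0 0 0 0.7;1 0 0 0 0 0 0.7;1 0 0 0 0 0 0.7;1 0 0 0 0 0 0.5;1 0 0 0 0 0 0;1 0 0 0 0 0 0"

```text
t: 13.98
eef_pos: [0.554, -0.0667, 0.085]
tool_rot: [-0.0, -0.699, 0.715, -0.0]
contact_force: [-0.2, -2.1, 0.3]
gripper_width: 0.196
```

```bash
python3 -c "
from h import *
to((.5525,-.0655,.083),-92)
T=pose();c=imaging.read_camera('wrist')
cv2.imwrite('pics/z12.png',cv2.resize(c['image'][160:310,235:415],None,fx=4,fy=4,interpolation=2)[:,:,::-1])
"
```

```text
pos [ 0.554  -0.0667  0.085 ] xang -91.25 tilt 0.03
mm [-1.2  1.5  2. ] units [-0.01   0.013  0.017] rz units 0.19
t 13.9833 q [ 0.17  0.48 -0.21  1.95  0.15  0.73 -1.72] F [-0.2 -2.1  0.3] M [-0.62  0.06  0.05] g 0.196
```

View pics/z12.png

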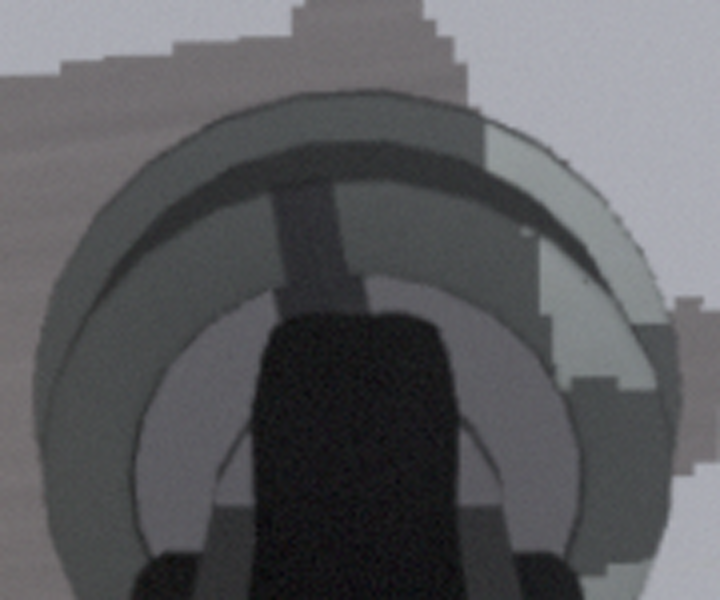

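Emit:
apply_moves --moves "1 0 0 0 0 0 0.4;1 0 0 0 0 0 0.4;1 0 0 0 0 0 0;1 0 0 0 0 0 0"

```text
t: 14.37
eef_pos: [0.554, -0.0667, 0.085]
tool_rot: [-0.0, -0.679, 0.734, -0.001]
contact_force: [0.2, -3.9, 0.7]
gripper_width: 0.198
```

```bash
python3 -c "
from h import *
to((.5525,-.0655,.083),-92)
T=pose();c=imaging.read_camera('wrist')
cv2.imwrite('pics/z13.png',cv2.resize(c['image'][160:310,235:415],None,fx=4,fy=4,interpolation=2)[:,:,::-1])
"
```

```text
pos [ 0.554  -0.0667  0.085 ] xang -94.51 tilt 0.06
mm [-1.1  1.6  2. ] units [-0.009  0.014  0.017] rz units -0.63
t 14.3667 q [ 0.16  0.48 -0.2   1.95  0.14  0.73 -1.77] F [ 0.2 -3.9  0.7] M [-1.07 -0.03  1.09] g 0.198
```

View pics/z13.png

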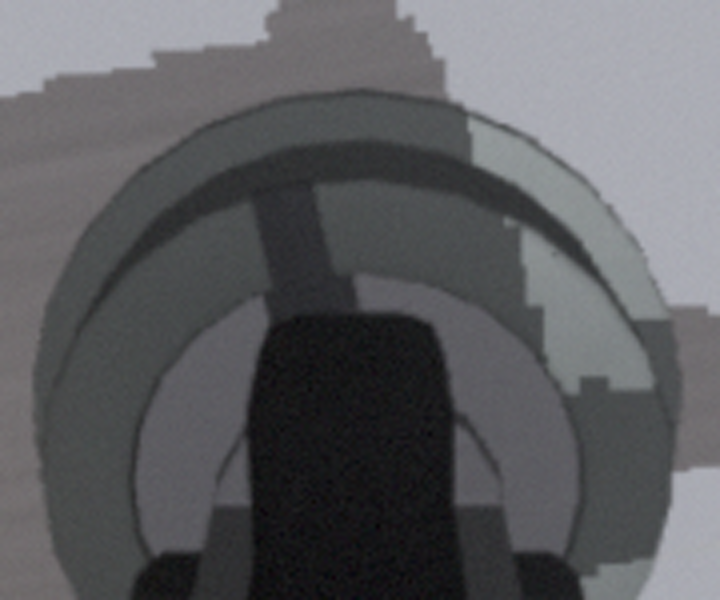

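Emit:
apply_moves --moves "1 0 0 0 0 0 -0.5;1 0 0 0 0 0 -0.5;1 0 0 0.01 0 0 0;1 0 0 0.005 0 0 0;1 0 0 0 0 0 0"

```text
t: 14.83
eef_pos: [0.554, -0.0663, 0.0832]
tool_rot: [0.0, -0.703, 0.712, -0.0]
contact_force: [0.3, -2.8, 0.7]
gripper_width: 0.194
```

```bash
python3 -c "
from h import *
to((.5525,-.0655,.083),-92)
"
```

```text
pos [ 0.554  -0.0663  0.0832] xang -90.72 tilt 0.03
mm [-0.8  1.5  0.2] units [-0.007  0.013  0.002] rz units 0.32
t 14.8333 q [ 0.18  0.48 -0.21  1.95  0.15  0.73 -1.71] F [ 0.3 -2.8  0.7] M [-0.73 -0.04  0.07] g 0.194
```

Emit:
apply_moves --moves "0.5 0 0 0 0 0 0;0.3 0 0 0 0 0 0;0 0 0 0 0 0 0;-0.4 0 0 0 0 0 0;-0.8 0 0 0 0 0 0;-1 0 0 0 0 0 0;-1 0 0 0 0 0 0;-1 0 0 0 0 0 0" --force 20

```text
t: 15.5
eef_pos: [0.5538, -0.0662, 0.0831]
tool_rot: [0.0, -0.703, 0.711, 0.0]
contact_force: [-0.0, 0.5, -0.6]
gripper_width: 1.003
```

```bash
python3 -c "
from h import *
to((.5525,-.0655,.2),-92)
T=pose();c=imaging.read_camera('wrist');save(c,'w8')
"
```

```text
pos [ 0.5538 -0.0662  0.0831] xang -90.62 tilt 0.0
mm [  -0.7    1.4 -116.9] units [-0.006  0.011 -0.974] rz units 0.35
t 15.5 q [ 0.18  0.48 -0.21  1.95  0.15  0.73 -1.71] F [-0.   0.5 -0.6] M [-0.01  0.01 -0.03] g 1.003
```

View pics/w8.png

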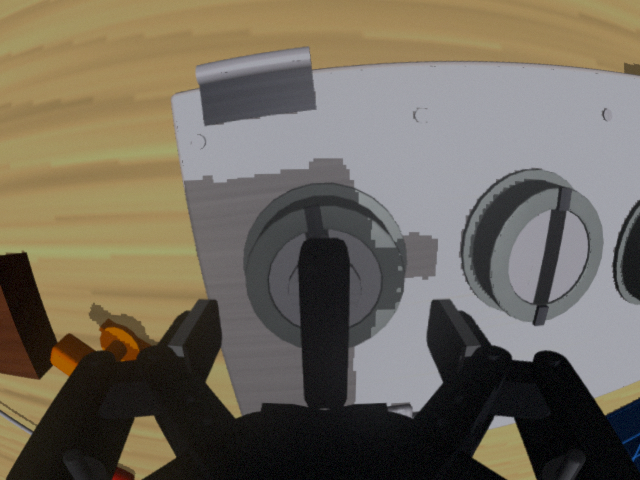

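Key is free and upright between the open fingers. Rising straight up.

Emit:
apply_moves --moves "-1 0 0 -0.08 0 0 0;-1 0 0 -0.15 0 0 0;-1 0 0 -0.2 0 0 0;-1 0 0 -0.2 0 0 0;-1 0 0 -0.2 0 0 0;-1 0 0.2 -0.1 0 0 0;-1 0 0.2 0 0 0 0;-1 0 0.2 0 0 0 0;-1 0 0 0 0 0 0;-1 0 0 0 0 0 0"

```text
t: 16.38
eef_pos: [0.4812, -0.0658, 0.1956]
tool_rot: [0.0, -0.703, 0.711, -0.001]
contact_force: [0.6, 0.2, 0.6]
gripper_width: 0.999
```

```bash
python3 -c "
from h import *
to((.5525,-.0655,.2),-92)
T=pose();c=imaging.read_camera('wrist');save(c,'w9')
cv2.imwrite('pics/z14.png',cv2.resize(c['image'][60:210,220:420],None,fx=4,fy=4,interpolation=2)[:,:,::-1])
for d in nets.spot_point(c,'key'): print(d, atz(c,d['location'],.044,T))
s=imaging.read_camera('scene');cv2.imwrite('pics/s6.png',cv2.resize(s['image'][150:390,220:540],None,fx=2.5,fy=2.5)[:,:,::-1])
"
```

```text
pos [ 0.4812 -0.0658  0.1956] xang -90.63 tilt 0.06
mm [ -1.  -71.3  -4.3] units [-0.009 -0.594 -0.036] rz units 0.34
t 16.3833 q [ 0.23  0.22 -0.25  2.02  0.07  0.91 -1.64] F [0.6 0.2 0.6] M [ 0.02 -0.06  0.02] g 0.999
{'location': [325.2, 131.4], 'score': 0.83} [ 0.55080036 -0.06778944  0.044     ]
{'location': [42.0, 94.9], 'score': 0.72} [0.60989768 0.20239091 0.044     ]
{'location': [171.1, 211.4], 'score': 0.67} [0.48913611 0.06518847 0.044     ]
```

View pics/z14.png

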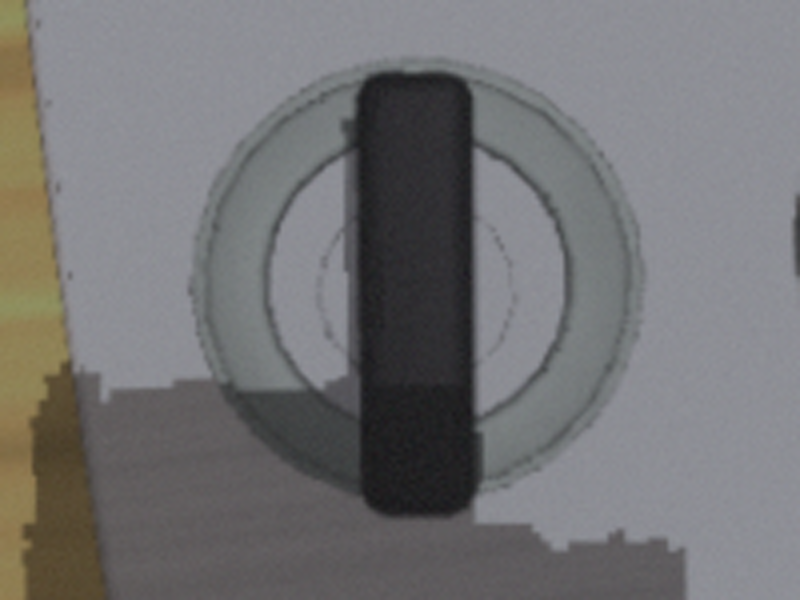

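View pics/s6.png

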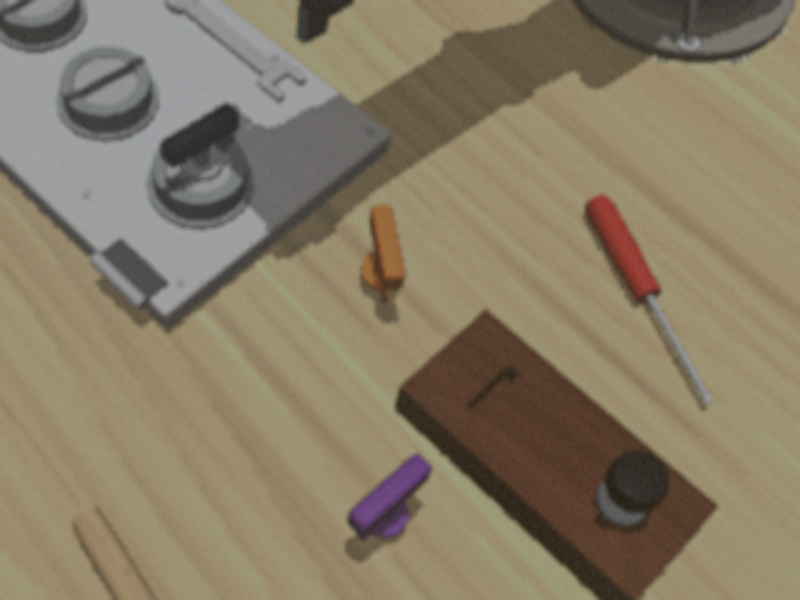

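```bash
python3 -c "
from h import *
print(bot.get_obs()['contact_force'].round(1)); print(bot.hand_in())"
```

```text
[ 0.  -0.3 -1. ]
the job is handed in; nothing more can be done
None
```

I took the bar-grip key from the stand, seated it in the open lock and turned it clockwise to the stop. I then released it, backed the gripper clear and handed the job in at about 16.5 s. No verdict was reported.

**Seating:** the blade entered the slot with no noticeable contact force and went about 12–14 mm deep.

**Turning:** the moment about the vertical axis rose to 1.09 N·m, against about 0.1 N·m of friction before, which is the hard stop. In the wrist picture the slot was in line with the ribs. I then turned the key back about 4°, within the blade's play, before letting go.

**After release:**
- The key stands upright with its collar on the lock face. Its position measures within about 2 mm of the slot centre.
- The round-knob key is still in the stand and does not look moved.
- The gripper touches nothing.

**Limits of the checks:**
- After release the key's grip hid most of the slot, so the last clear sight of the slot against the ribs was just after the fingers opened.
- Position readings and camera calibration varied by 1–2 mm between readings, well inside the slot's play.

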